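Clamp a specimen cup on the orbital mixer

ROBOT

A 7-joint arm with a two-finger parallel gripper is mounted at the origin on a cart in front of the work surface, level with it; the furniture and walls round the work are solid. World frame = base frame: x ahead of the robot, y to its left, z up, the work surface at z = 0. Lengths are in m, angles in rad, forces in N, time in s.
With the tool pointing down it reaches from about 0.425 to 0.8 m from the base axis. Payload 8.3 kg.
Tool frame: the origin (TCP) lies at the very end of the fingers, on their centre line; the grasp point (between the pads) lies ctrl.grasp_offset behind it (ctrl.grasp_offset is the distance from the TCP to the grasp point, in m); z points along the fingers, y is the line along which they close (so a half turn about z gives the same grasp; the last joint's range is limited). The gripper opens to 85 mm and grips with 20 to 120 N. Pads are 22 mm wide; open, the fingers measure 114 mm over their backs; the gripper's body (76 mm by 85 mm) begins 54 mm behind the grasp point. The pads swing forward as they close: fully open they stand 13 mm farther back than shut.
Start: joints at [-1.173, 0.383, 0.016, 1.37, -0.006, 1.388, -0.046], TCP at [0.278, 0.56, 0.231] pointing down, gripper open.
Joint ranges: [-2.95, 2.95], [-0.25, 2.06], [-1.52, 1.56], [0.18, 2.33], [-1.44, 4.58], [0.02, 2.06], [-3.01, 3.01]. Speed limits (rad/s): [2.39, 2.39, 3.01, 3.01, 3.14, 3.14, 3.14].

INTERFACE

Orientations are given as a rotation vector (axis times angle).
In Python, from station import ctrl, camera, camera_info, boxes_of, cut_out, spot_point gives the robot as it stands.
- The arm moves only by the tool jog_arm, never from a script. Its argument "series" is a list of rows, each a list of 6 numbers: the shift along the tool's x, y, z normalised to -1 to 1, where 1 is 0.08 m, then the turn, a rotation vector about the tool's x, y, z normalised to -1 to 1, where 1 is 120 degrees. A call has 1 to 8 rows; each row shifts and turns the commanded pose from where the row before left it, along the tool's axes as they then stand; what a row does not reach is not made up. A row lasts 1/12 s, in which the tool goes at most 41.7 mm and 7.16 degrees, less where a joint would pass 70% of its speed; a pose out of reach is approached as far as the arm can. A call with a number of a shift or a turn outside -1 to 1 is refused whole. A call with a gripper value outside its range is refused whole. "fingers" is the gripper's target within -1 to 1 (fully open at 1, half-way at 0, shut at -1), set as the call begins (left out, the last holds). The fingers move at their own pace and stop on an object; "newtons" is the grip in N (left out, the last holds). Time passes only in rows, so rows that do not move let the fingers close. It gives the time, the measured TCP pose, the force, the opening and the grip force at its end, in the units of the state.
- ctrl.get_obs(): the state, without advancing time (a new reading comes with each control period).
- camera(name): name is "side" or "top" or "wrist"; returns (picture, depth): 480x640x3 uint8, blue, green, red; 480x640 float32, m along the optical axis (not along the pixel's ray), 0 where there is no reading.
- camera_info(name): a dict with "fx", "fy", "cx", "cy" (pixels), "rvec" (rotation vector, rad) and "tvec" (3), from world to camera coordinates, as OpenCV has them. Camera axes: x right, y down, z forward; pixel columns grow to the right and rows downward; lengths in m; the calibration is good to about 2 mm. A picture is of the moment at which its call begins: read the wrist's pose just before it. camera_info takes no time and is no camera call; for the wrist camera it gives the pose at the moment of the call.
- ctrl.job_done(): hands the job in; it is judged then, once.
Trained networks look in the newest picture that a camera, given by its name, has taken for a name from the list of things; names that differ only in an ending like _2 or _b are one class to them, and where a whole thing is asked for, a point or a joint stands for the part that bears it (a point fixed in the world has none). Each returns a list of dicts, best first, with "score" (0 to 1); they miss things now and then, are a little off and sometimes report something else, mostly with a low value. They report only what shows in the picture. A call takes as long as a camera call. They do not tell look-alikes from the thing itself.
- boxes_of(query, camera): "uv" ([column, row] in pixels, amid what is visible of it).
- cut_out(query, camera): "mask" (480x640 bool, what is visible of it) and "uv" ([column, row] in pixels, amid what is visible of it).
- spot_point(query, camera): "uv" ([column, row] in pixels: a listed point, or the origin of a listed thing).
The state is a dict: "time": time; "joints": joint angles; "joint_velocities": joint speeds; "joint_efforts": joint torques, N m; "eef_pos": TCP position; "orientation": TCP orientation; "wrist_force": force on the tool from outside, world axes, zero at the start; "moment": the same for the moment, N m; "grip_width": opening from 0.0 (shut) to 1.0 (fully open); "finger_force": force on a finger pad.
Only numpy, scipy, OpenCV 4.12 (cv2) and the standard library are available. Lean on these libraries where they do the work, as an engineer would, in place of code of your own. Each camera call takes 0.05 s, during which the arm holds its last target. There are 200 camera calls.

TASK

With a fingertip, push the yellow-lidded specimen cup along the mixer's platform, in between the two jaws of its clamp, until it stands against the back stop. Then roll the top of the knurled wheel towards the jaws with a fingertip until the moving jaw's pointer stands on the red mark of the scale, without squeezing the cup. Work the jaw only by its wheel, lift nothing, leave the other things on the bench where they are, and finish clear of everything.

Things in the scene. Friction and masses are not known exactly. Their poses are not given: they have to be found in the camera images.
- mixer: small orbital mixer, fixed on the bench: pale case 170 mm deep (x), 250 mm wide (y); the top of its aluminium platform is 60 mm above the bench. Origin under the middle of the case, on the bench; x to its back (away from the robot), y to its left, z up. The clamp on the platform is open to the front and top; its jaws rise 44 mm, the black housing right of them 50 mm above the platform.
- back_stop (a point): foot of the grey back stop's front face, at platform height, fixed to the mixer at x = +65 mm, y = +37 mm. The stop is 40 mm high and runs along the mixer's y across the whole clamp. A cup that stands against it has its centre 28 mm in front of it (the mixer's x = +37 mm).
- fixed_jaw (a point): foot of the rubber face of the fixed grey jaw (left side of the clamp), at platform height, at the mixer's x = +33 mm, y = +72 mm; the jaw runs from x = 0 to +66 mm.
- moving_jaw: blue jaw on a steel rack, right side of the clamp, from x = -5 mm (flared mouth) to +60 mm in the mixer's frame; slides along the mixer's y and carries the pointer. Origin at platform height, at the mixer's x = 0, in the plane of its rubber face, so the gap is 72 mm less its y in the mixer's frame: 92 mm fully open, 60.5 mm with the pointer on the mark.
- adjuster_wheel (a joint): angle of the knurled steel wheel (rad), 54 mm across, 17 mm wide, on a level axle along the mixer's x in front of the black housing. 0 fully open, 4.2 its stop, 3.5 pointer on the mark; rolling its top towards the jaws (the mixer's +y) increases it and closes the jaw 9 mm per rad. It stays where it is left (about 1.5 N along the rim turns it), so roll it in several strokes.
- wheel_top (a point): highest point of the knurled wheel's rim, in the middle of its width, 116 mm above the bench; fixed to the mixer at x = -19 mm, y = -78 mm. It stands 6 mm higher than the housing next to it.
- pointer_tip (a point): tip of the dark pointer on the moving jaw, over the white scale on top of the back stop; moves along the mixer's y with the jaw, towards +y when closing.
- red_mark (a point): middle of the red gauge mark, 4 mm wide along the mixer's y, on the white scale on top of the back stop. The scale's ticks are 5 mm apart.
- cup_center (a point): centre (half-way up) of the loose specimen cup with the yellow lid that stands on the platform in front of the open jaws: 64 mm tall, body 56 mm across, lid (the top 13 mm) 60 mm across, about 60 g. Axis z along the cup.
- orange_cup_center (a point): centre of a specimen cup with an orange lid, 60 mm across, 64 mm tall, on the bench to the left of the mixer; to be left alone.
- vial_center (a point): centre of a small white reagent bottle with a purple cap, 31 mm across, 66 mm tall, on the bench to the right of the mixer; to be left alone.
- violet_jar_center (a point): centre of the violet staining jar with a black lid, 56 mm across, 115 mm tall, on the bench at the left; to be left alone.
- cup: the same yellow-lidded cup, origin at the centre of its underside, z up.
Things that resemble listed ones, but are neither listed nor needed, are in the scene too. Several things have the shape of the cup; the one meant has the colours described above.

How it is judged:
On the way, in this order (a step that is already met when the one before it is completed fails the run):
1. the cup stands against the back stop between the jaws, while the pointer is still short of the mark (x of cup_center in the frame of mixer above 0.032 m and y of pointer_tip in the frame of red_mark below -0.004 m), for 0.2 s.
2. the pointer stands on the red mark (y of pointer_tip in the frame of red_mark between -0.002 and 0.002 m), for 0.2 s.
At the end, for the whole second after the job is handed in: The pointer rests on the red mark (its tip within 2 mm of the mark's middle), and the yellow-lidded cup stands upright on the platform between the jaws, within 7 mm of the back stop (all of step 2 and x of cup_center in the frame of mixer above 0.03 m and y of cup_center in the frame of mixer between 0.035 and 0.05 m and z of cup_center in the frame of mixer below 0.096 m and angle between cup_center's own z axis and vertical below 0.1 rad and velocity of joint adjuster_wheel between -0.05 and 0.05 rad/s); the robot touches nothing.
It fails at once if the cup is lifted (more than 8 mm) or tipped (z of cup_center in the frame of mixer above 0.1 m or angle between cup_center's own z axis and vertical above 0.4 rad).
It fails at once if the cup is squeezed by the moving jaw (more than 6 N) (contact force between moving_jaw and cup above 6 N).
It fails at once if the robot pushes the moving jaw itself (more than 3 N) (contact force between any of the fingers, the arm and moving_jaw above 3 N).
It fails at once if the orange-lidded cup, the purple-capped bottle or the violet jar is moved (more than 15 mm) (distance of any of orange_cup_center, vial_center, violet_jar_center from where it was at the start of the episode above 0.015 m).
It also fails if it takes over 58 s, if anything falls off the work surface, if the arm or the gripper's body presses on something with over 40 N, if the wrist force passes 120 N, or if a joint passes its speed limit or range.

## Working session

There is one attempt and no reset: what is moved stays moved. The work goes in short steps, Python scripts to look and compute and a tool call to move; the robot and the scene stay as the last step left them, time stands still between calls to the robot, and variables do not carry over. Pictures are saved under pics/ and viewed, at most 13 in all, crops included, and the job is handed in when it is done.

Besides the shell and the picture viewer there is one more tool, called after "Emit:" by a JSON object that holds its "op" and its "data". jog_arm: Moves the arm, as the interface text tells. Its arguments: {"type":"object","properties":{"series":{"type":"array","items":{"type":"array","items":{"type":"number","minimum":-1,"maximum":1}}},"fingers":{"type":"number"},"newtons":{"type":"number"}},"required":["series"]}

```bash
mkdir -p pics; cat > h.py <<'E'
import numpy as np, cv2
from station import ctrl, camera, camera_info, boxes_of, cut_out, spot_point
def ray(name,uv):
    i=camera_info(name);R,_=cv2.Rodrigues(np.array(i["rvec"],float));t=np.array(i["tvec"],float).ravel()
    d=R.T@np.array([(uv[0]-i["cx"])/i["fx"],(uv[1]-i["cy"])/i["fy"],1]);return -R.T@t,d
def atz(name,uv,z):
    o,d=ray(name,uv);return o+d*(z-o[2])/d[2]
def dep(name,uv,D):
    o,d=ray(name,uv);return o+d*D[int(round(uv[1])),int(round(uv[0]))]
def proj(name,p):
    i=camera_info(name);K=np.array([[i["fx"],0,i["cx"]],[0,i["fy"],i["cy"]],[0,0,1]],float)
    return cv2.projectPoints(np.array([p],float),np.array(i["rvec"],float),np.array(i["tvec"],float),K,None)[0].ravel()
E
python3 - <<'E'
from h import *
np.set_printoptions(precision=4,suppress=True)
print(ctrl.grasp_offset,ctrl.get_obs()['eef_pos'],ctrl.get_obs()['orientation'])
for c in ["top","side"]:
    im,D=camera(c);cv2.imwrite(f"pics/{c}0.png",im);np.save(f"{c}D.npy",D)
    print(c,ray(c,(320,240))[0])
    for q in ["mixer","back_stop","fixed_jaw","moving_jaw","wheel_top","pointer_tip","red_mark","cup_center","vial_center","violet_jar_center","orange_cup_center"]:
        for r in spot_point(q,c)[:3]: print(q,round(r['score'],2),np.round(r['uv'],1),dep(c,r['uv'],D))
E
```

```text
0.0187 [0.2777 0.5594 0.2303] [-0.7172 -3.0582  0.0031]
top [0.4452 0.1157 1.1953]
mixer 0.91 [405.8 255.7] [ 0.4974 -0.0669  0.059 ]
back_stop 0.61 [399.  221.7] [ 0.5666 -0.0535  0.0673]
back_stop 0.42 [155.6 230.2] [0.5516 0.4335 0.0994]
fixed_jaw 0.7 [376.3 236.2] [ 0.5346 -0.0028  0.1017]
moving_jaw 0.66 [423.  255.3] [ 0.4976 -0.1011  0.0644]
moving_jaw 0.65 [400.2 223.1] [ 0.564  -0.0564  0.064 ]
wheel_top 0.61 [456.3 268. ] [ 0.4698 -0.1553  0.1153]
pointer_tip 0.93 [427.7 219.3] [ 0.5669 -0.1051  0.1026]
red_mark 0.94 [411.6 217.8] [ 0.5706 -0.0739  0.0993]
cup_center 0.87 [235.7 264.3] [0.4838 0.2808 0.0589]
cup_center 0.7 [290.3 275.9] [0.4589 0.1695 0.0613]
cup_center 0.67 [408.8 257. ] [ 0.4946 -0.0729  0.06  ]
vial_center 0.78 [501.3 253.2] [ 0.5    -0.2605  0.0656]
vial_center 0.59 [405.8 257.1] [ 0.4944 -0.0664  0.0618]
vial_center 0.29 [318.6 230.8] [0.5499 0.1109 0.0663]
violet_jar_center 0.75 [156.2 227.9] [0.5563 0.4327 0.0981]
orange_cup_center 0.74 [319.3 229.9] [0.5514 0.1094 0.069 ]
side [ 0.1633 -0.8579  0.4868]
mixer 0.76 [338.6 317.6] [ 0.4539 -0.1799  0.06  ]
mixer 0.65 [379.6 273.4] [ 0.5692 -0.11    0.0989]
back_stop 0.64 [363.4 282.4] [ 0.5132 -0.1533  0.1081]
fixed_jaw 0.62 [343.1 272.5] [ 0.5322 -0.0157  0.0656]
moving_jaw 0.75 [313.3 274.9] [ 0.4427 -0.0762  0.1004]
moving_jaw 0.58 [343.8 297.5] [ 0.4616 -0.1829  0.1006]
wheel_top 0.57 [342.3 281.6] [ 0.4714 -0.1521  0.1159]
pointer_tip 0.89 [378.2 272.8] [ 0.5672 -0.1078  0.0996]
red_mark 0.87 [373.8 266.8] [ 0.5718 -0.0793  0.0999]
red_mark 0.72 [339.7 274. ] [ 0.5266 -0.0106  0.0607]
cup_center 0.95 [314.3 272.7] [ 0.4452 -0.075   0.1042]
cup_center 0.85 [283.1 258.2] [0.4428 0.1385 0.05  ]
cup_center 0.8 [279.2 242.5] [0.4652 0.2525 0.046 ]
vial_center 0.87 [382.3 354.1] [ 0.4914 -0.2784  0.038 ]
violet_jar_center 0.95 [290.6 214.1] [0.5463 0.4143 0.0671]
orange_cup_center 0.65 [329.7 261. ] [ 0.5033 -0.0097  0.0942]
```

View pics/top0.png

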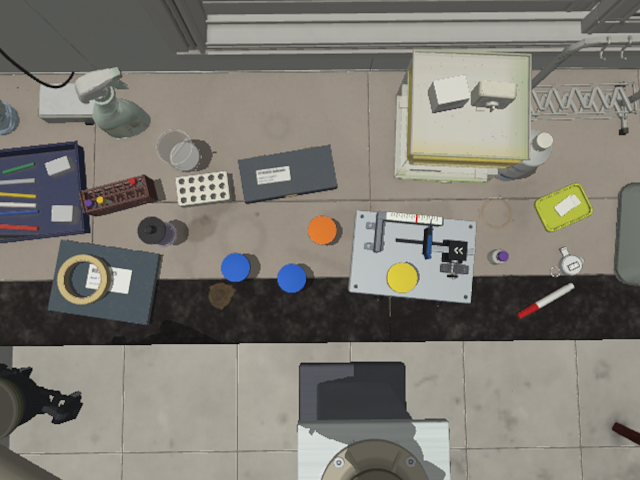

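View pics/side0.png

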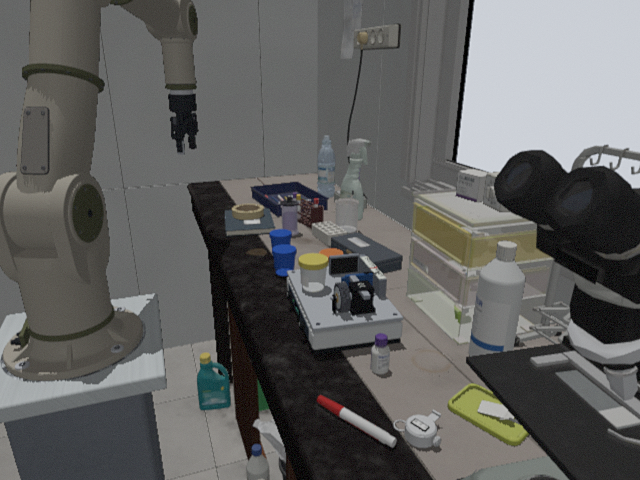

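The cup meant is the yellow lid at top (402,277), standing on the mixer. The look-alikes are the blue lids at (236,267) and (291,277) and the orange one at (321,230), which must not be moved. I'll confirm that in a crop and fit the mixer's frame.

```bash
python3 - <<'E'
from h import *
np.set_printoptions(precision=4,suppress=True)
im=cv2.imread("pics/top0.png");D=np.load("topD.npy")
cv2.imwrite("pics/crop1.png",cv2.resize(im[200:315,340:490],None,fx=5,fy=5,interpolation=cv2.INTER_CUBIC))
vs,us=np.mgrid[200:315,330:490]
P=np.array([dep("top",(u,v),D) for u,v in zip(us.ravel(),vs.ravel())])
sel=(P[:,2]>0.045)&(P[:,2]<0.2)&(P[:,1]>-.22)&(P[:,1]<.08)
pl=P[sel&(P[:,2]<.07)]
print("platform z",np.median(pl[:,2]))
(cx,cy),(w,h),a=cv2.minAreaRect(P[sel][:,:2].astype(np.float32));print("rect",cx,cy,w,h,a)
hsv=cv2.cvtColor(im,cv2.COLOR_BGR2HSV)
m=cv2.inRange(hsv,(22,120,120),(35,255,255));m[:,:340]=0;m[:250]=0;m[:,480:]=0
v,u=np.nonzero(m);print("lid",u.mean(),v.mean(),atz("top",(u.mean(),v.mean()),.124))
m=cv2.inRange(hsv,(0,130,80),(8,255,255))|cv2.inRange(hsv,(170,130,80),(180,255,255));m[:,:385]=0;m[:,445:]=0;m[:205]=0;m[230:]=0
v,u=np.nonzero(m);print("red",len(u),u.mean(),v.mean(),atz("top",(u.mean(),v.mean()),.1))
E
python3 -c "
import station;print([n for n in dir(station.ctrl) if n[0]!='_'])"
```

```text
['Unreachable', 'get_obs', 'grasp_offset', 'job_done']Traceback (most recent call last):
  File "<stdin>", line 6, in <module>
  File "h.py", line 9, in dep
    o,d=ray(name,uv);return o+d*D[int(round(uv[1])),int(round(uv[0]))]
        ~~~^^^^^^^^^
  File "h.py", line 4, in ray
    i=camera_info(name);R,_=cv2.Rodrigues(np.array(i["rvec"],float));t=np.array(i["tvec"],float).ravel()
ValueError: time passes only in moves, steps and waits
```

View pics/crop1.png

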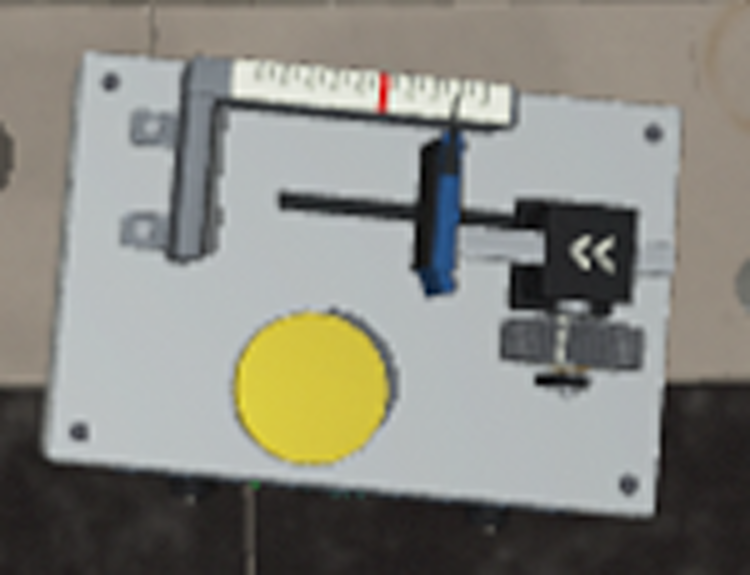

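The crop shows the yellow-lidded cup at (310,388), with the red mark at (382,92) and the pointer at (455,105). The wheel is at (570,342). A dark bar at (340,207) crosses the clamp, so I'll check its depth.

```bash
cat >> h.py <<'E'
class Cam:
    def __init__(s,name):
        i=camera_info(name);s.R=cv2.Rodrigues(np.array(i["rvec"],float))[0];s.t=np.array(i["tvec"],float).ravel();s.K=np.array([[i["fx"],0,i["cx"]],[0,i["fy"],i["cy"]],[0,0,1]],float);s.o=-s.R.T@s.t
    def rays(s,uv): return np.c_[np.atleast_2d(uv),np.ones(len(np.atleast_2d(uv)))]@np.linalg.inv(s.K).T@s.R
    def dep(s,uv,D):
        uv=np.atleast_2d(uv);q=np.round(uv).astype(int);return s.o+s.rays(uv)*D[q[:,1],q[:,0]][:,None]
    def atz(s,uv,z):
        d=s.rays(uv);return s.o+d*((z-s.o[2])/d[:,2])[:,None]
    def proj(s,p): 
        q=(np.atleast_2d(p)@s.R.T+s.t)@s.K.T;return q[:,:2]/q[:,2:]
E
python3 - <<'E'
from h import *
np.set_printoptions(precision=4,suppress=True)
im=cv2.imread("pics/top0.png");D=np.load("topD.npy");c=Cam("top")
vs,us=np.mgrid[200:315,330:490]
P=c.dep(np.c_[us.ravel(),vs.ravel()],D)
sel=(P[:,2]>0.05)&(P[:,2]<0.07)&(P[:,1]>-.22)&(P[:,1]<.08)
print("platform z",np.median(P[sel][:,2]))
print("rect",cv2.minAreaRect(P[sel][:,:2].astype(np.float32)))
hsv=cv2.cvtColor(im,cv2.COLOR_BGR2HSV)
m=cv2.inRange(hsv,(22,120,120),(35,255,255));m[:,:340]=0;m[:250]=0;m[:,480:]=0
v,u=np.nonzero(m);print("lid",c.atz([u.mean(),v.mean()],.124), np.median(D[v,u]),c.o[2]-np.median(D[v,u]))
m=cv2.inRange(hsv,(0,130,80),(8,255,255))|cv2.inRange(hsv,(170,130,80),(180,255,255));m[:,:385]=0;m[:,445:]=0;m[:205]=0;m[230:]=0
v,u=np.nonzero(m);print("red",len(u),c.atz([u.mean(),v.mean()],.1))
cr=lambda x,y:[340+x/5,200+y/5]
corn=np.array([cr(85,52),cr(683,105),cr(655,517),cr(45,462)]);Q=c.atz(corn,.06);print(Q,Q.mean(0))
print("bar",c.dep([cr(x,y) for x,y in [(300,202),(340,206),(380,210),(480,213),(340,185),(340,225)]],D))
print("rubber L",c.atz([cr(218,180)],.104),"R",c.atz([cr(415,210)],.104),"wheel",c.atz([cr(570,342)],.114))
E
```

```text
platform z 0.059211808512737996
rect ((0.5001189708709717, -0.060615330934524536), (0.2923159599304199, 0.1685187816619873), 83.9039306640625)
lid [[ 0.4531 -0.0477  0.124 ]] 1.0693231 0.12598387523399435
red 11 [[ 0.5704 -0.083   0.1   ]]
[[ 0.5917  0.0313  0.06  ]
 [ 0.567  -0.2142  0.06  ]
 [ 0.399  -0.1967  0.06  ]
 [ 0.4241  0.0505  0.06  ]] [ 0.4955 -0.0823  0.06  ]
bar [[ 0.529  -0.056   0.0578]
 [ 0.5267 -0.0714  0.0641]
 [ 0.5251 -0.0883  0.0605]
 [ 0.5234 -0.1293  0.0603]
 [ 0.5354 -0.0718  0.063 ]
 [ 0.5193 -0.0721  0.0585]]
rubber L [[ 0.5346 -0.0169  0.104 ]] R [[ 0.5219 -0.0943  0.104 ]] wheel [[ 0.4691 -0.1512  0.114 ]]
```

The bar is only a slot in the platform. The mixer sits at about (0.4955, -0.082) with a yaw of about -6°, and the cup is at mixer (-46, +30) mm. I'm moving over now, with the fingers narrowed so they cradle the cup.

Emit:
{"op": "jog_arm", "data": {"series": [[-0.374, -0.234, 0, 0, 0, 0], [-0.374, -0.234, 0, 0, 0, 0], [-0.374, -0.234, 0, 0, 0, 0], [-0.374, -0.234, 0, 0, 0, 0], [-0.374, -0.234, 0, 0, 0, 0], [-0.374, -0.234, 0, 0, 0, 0], [-0.374, -0.234, 0, 0, 0, 0], [-0.374, -0.234, 0, 0, 0, 0]], "fingers": -0.5}}

```text
time: 1.87
eef_pos: [0.4263, 0.3177, 0.2315]
orientation: [0.717, 3.058, 0.001]
wrist_force: [0.3, 0.4, 0.3]
grip_width: 0.248
finger_force: 0.0
```

Emit:
{"op": "jog_arm", "data": {"series": [[-0.374, -0.234, 0, 0, 0, 0], [-0.374, -0.234, 0, 0, 0, 0], [-0.374, -0.234, 0, 0, 0, 0], [-0.374, -0.234, 0, 0, 0, 0], [0, 0, 0, 0, 0, -0.0565], [0, 0, 0, 0, 0, -0.0565], [0, 0, 0, 0, 0, -0.0565], [0, 0, 0, 0, 0, 0]]}}

```text
time: 2.53
eef_pos: [0.4997, 0.1987, 0.2314]
orientation: [0.158, 3.138, 0.0]
wrist_force: [-0.9, 0.2, -0.2]
grip_width: 0.25
finger_force: 0.0
```

Emit:
{"op": "jog_arm", "data": {"series": [[0.078, -0.455, 0, 0, 0, 0], [0.078, -0.455, 0, 0, 0, 0], [0.078, -0.455, 0, 0, 0, 0], [0.078, -0.455, 0, 0, 0, 0], [0.078, -0.455, 0, 0, 0, 0], [0.078, -0.455, 0, 0, 0, 0], [0.078, -0.455, 0, 0, 0, 0], [0, 0, 0, 0, 0, 0]]}}

```text
time: 3.2
eef_pos: [0.4275, -0.057, 0.2319]
orientation: [0.188, 3.135, -0.001]
wrist_force: [-0.5, 0.3, -0.8]
grip_width: 0.248
finger_force: 0.0
```

Emit:
{"op": "jog_arm", "data": {"series": [[0, 0, 0, 0, -0.0565, 0], [0, 0, 0, 0, -0.0565, 0], [0, 0, 0, 0, -0.0565, 0], [0, 0, 0, 0, 0, 0]]}}

```text
time: 3.53
eef_pos: [0.431, -0.0504, 0.231]
orientation: [0.159, 2.874, -0.015]
wrist_force: [-0.5, -1.0, 1.5]
grip_width: 0.253
finger_force: 0.0
```

```bash
python3 -c "
from h import *
o=ctrl.get_obs();print(np.round(o['joints'],3),o['eef_pos'],o['orientation'],o['time'])"
```

```text
[-0.183 -0.253  0.176  2.071  0.08   1.059  1.423] [ 0.43099796 -0.05041977  0.23104632] [ 0.15932625  2.87415654 -0.01450892] 3.5333
```

```bash
cat >> h.py <<'E'
from scipy.spatial.transform import Rotation as Ro
O=np.array([.4955,-.0823]);a=np.deg2rad(-6.0);X=np.array([np.cos(a),np.sin(a)]);Y=np.array([-np.sin(a),np.cos(a)])
def w2m(p): d=np.asarray(p[:2])-O;return np.r_[d@X,d@Y,p[2]]
def m2w(p): return np.r_[O+p[0]*X+p[1]*Y,p[2]]
def target(tilt): # tool x=-X, tool y=Y, z down, tip tilted ahead by tilt deg
    B=np.c_[np.r_[-X,0],np.r_[Y,0],[0,0,-1]];return Ro.from_matrix(B)*Ro.from_rotvec([0,-np.deg2rad(tilt),0])
def plan(pos_m,Rt=None,frm=None):
    o=ctrl.get_obs();R0=Ro.from_rotvec(o['orientation']);p0=o['eef_pos'] if frm is None else frm
    if Rt is not None: print("turn units",np.round((R0.inv()*Rt).as_rotvec()/np.deg2rad(120),4))
    Rr=Rt or R0
    print("at m",np.round(w2m(o['eef_pos']),4),"shift units",np.round(Rr.inv().apply(m2w(pos_m)-p0)/.08,3))
E
python3 - <<'E'
from h import *
o=ctrl.get_obs();T=target(11)
a1=[-.096,.031,.15];plan(a1,T);plan([-.096,.031,.08],T,m2w(a1))
E
```

```text
turn units [ 0.0015  0.034  -0.003 ]
at m [-0.0675  0.025   0.231 ] shift units [0.543 0.075 0.926]
turn units [ 0.0015  0.034  -0.003 ]
at m [-0.0675  0.025   0.231 ] shift units [ 0.167 -0.     0.859]
```

Emit:
{"op": "jog_arm", "data": {"series": [[0, 0, 0, 0.0015, 0.034, -0.003], [0.136, 0.019, 0.232, 0, 0, 0], [0.136, 0.019, 0.232, 0, 0, 0], [0.136, 0.019, 0.232, 0, 0, 0], [0.136, 0.019, 0.232, 0, 0, 0], [0, 0, 0, 0, 0, 0]]}}

```text
time: 4.03
eef_pos: [0.4023, -0.0399, 0.1487]
orientation: [0.148, 2.95, -0.014]
wrist_force: [-1.1, -0.1, 0.3]
grip_width: 0.246
finger_force: 0.0
```

```bash
python3 - <<'E'
from h import *
o=ctrl.get_obs();print(np.round(o['joints'],3),o['grip_width'],o['time'])
plan([-.096,.031,.08],target(11))
E
```

```text
[-0.205 -0.192  0.186  2.201  0.071  0.944  1.416] 0.2463259951699871 4.0333
turn units [ 0.0003 -0.002   0.0021]
at m [-0.0971  0.0324  0.1487] shift units [ 0.15  -0.018  0.846]
```

Reach is fine. I'll go down and look from the side and from above.

Emit:
{"op": "jog_arm", "data": {"series": [[0.05, -0.006, 0.282, 0, 0, 0], [0.05, -0.006, 0.282, 0, 0, 0], [0.05, -0.006, 0.282, 0, 0, 0], [0, 0, 0, 0, 0, 0]]}}

```text
time: 4.37
eef_pos: [0.4049, -0.0419, 0.0809]
orientation: [0.147, 2.949, -0.015]
wrist_force: [-1.4, -0.1, -0.4]
grip_width: 0.251
finger_force: 0.0
```

```bash
python3 - <<'E'
from h import *
o=ctrl.get_obs();print(np.round(o['joints'],3),o['wrist_force'],w2m(o['eef_pos']))
a,_=camera("side");b,_=camera("top")
A=cv2.resize(a[215:345,255:400],None,fx=4,fy=4,interpolation=cv2.INTER_CUBIC)[:,:400*1]
A=cv2.resize(a[215:345,265:395],(400,400));B=cv2.resize(b[200:330,345:475],(400,400))
cv2.imwrite("pics/p2.png",np.hstack([A,B]))
E
```

```text
[-0.201 -0.087  0.202  2.286  0.053  0.753  1.438] [-1.40301878 -0.05221461 -0.35527701] [-0.09431035  0.03067556  0.08090465]
```

View pics/p2.png

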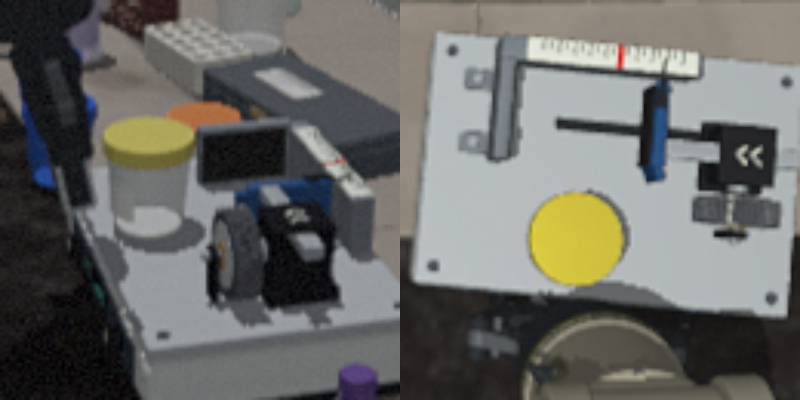

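The left panel shows the fingertips in front of the cup at (80,195), below the lid. In the right panel the cup is at (577,240). Pushing now.

Emit:
{"op": "jog_arm", "data": {"series": [[-0.0736, 0.007, 0.0143, 0, 0, 0], [-0.0736, 0.007, 0.0143, 0, 0, 0], [-0.0736, 0.007, 0.0143, 0, 0, 0], [-0.0736, 0.007, 0.0143, 0, 0, 0], [-0.0736, 0.007, 0.0143, 0, 0, 0], [-0.0736, 0.007, 0.0143, 0, 0, 0], [-0.0736, 0.007, 0.0143, 0, 0, 0], [-0.0736, 0.007, 0.0143, 0, 0, 0]]}}

```text
time: 5.13
eef_pos: [0.4546, -0.0423, 0.0827]
orientation: [0.145, 2.945, -0.014]
wrist_force: [-0.4, -0.5, 0.1]
grip_width: 0.253
finger_force: 0.3
```

```bash
cat >> h.py <<'E'
def cup(c="top"):
    im,D=camera(c);k=Cam(c);hsv=cv2.cvtColor(im,cv2.COLOR_BGR2HSV)
    m=cv2.inRange(hsv,(22,120,100),(35,255,255));m[:,:340]=0;m[:205]=0;m[310:]=0;m[:,480:]=0
    n,l,s,ce=cv2.connectedComponentsWithStats(m);i=1+s[1:,4].argmax();(u,v),r=cv2.minEnclosingCircle(np.argwhere(l==i)[:,::-1].astype(np.float32))
    print("lid area",s[i,4],"circle",np.round(w2m(k.atz([u,v],.124)[0]),4),"mean",np.round(w2m(k.atz(ce[i],.124)[0]),4))
    return im
E
python3 - <<'E'
from h import *
o=ctrl.get_obs();print(np.round(o['joints'],3),o['wrist_force'],w2m(o['eef_pos']))
cup()
E
```

```text
[-0.199  0.023  0.212  2.179  0.018  0.748  1.473] [-0.38799299 -0.5296579   0.05818822] [-0.04481606  0.03546082  0.08268987]
lid area 698 circle [-0.0077  0.0375  0.124 ] mean [-0.0069  0.0376  0.124 ]
```

Emit:
{"op": "jog_arm", "data": {"series": [[-0.0736, 0, 0.016, 0, 0, 0], [-0.0736, 0, 0.016, 0, 0, 0], [-0.0736, 0, 0.016, 0, 0, 0], [-0.0736, 0, 0.016, 0, 0, 0], [-0.0736, 0, 0.016, 0, 0, 0], [-0.0736, 0, 0.016, 0, 0, 0], [-0.0368, 0, 0.008, 0, 0, 0]]}}

```text
time: 5.77
eef_pos: [0.494, -0.0463, 0.082]
orientation: [0.145, 2.944, -0.014]
wrist_force: [-0.2, 0.1, 0.3]
grip_width: 0.253
finger_force: 0.3
```

```bash
python3 - <<'E'
from h import *
o=ctrl.get_obs();print(o['wrist_force'],w2m(o['eef_pos']))
im=cup();cv2.imwrite("pics/p3.png",cv2.resize(im[195:315,340:490],None,fx=4,fy=4,interpolation=cv2.INTER_CUBIC))
E
```

```text
[-0.24219667  0.13328385  0.32811739] [-0.00528496  0.03569057  0.081995  ]
lid area 668 circle [0.0317 0.0377 0.124 ] mean [0.0337 0.0382 0.124 ]
```

View pics/p3.png

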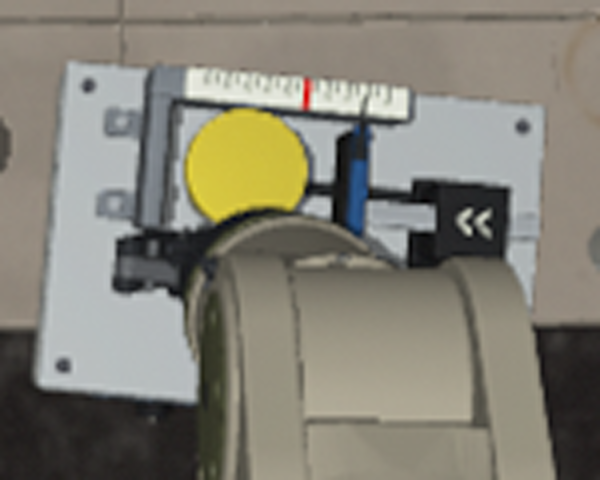

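The cup is between the jaws, with the lid at (247,165), just short of the stop. I'll creep forward until I feel contact.

Emit:
{"op": "jog_arm", "data": {"series": [[-0.0245, 0, 0.005, 0, 0, 0], [-0.0245, 0, 0.005, 0, 0, 0], [0, 0, 0, 0, 0, 0]]}}

```text
time: 6.07
eef_pos: [0.4972, -0.0466, 0.0819]
orientation: [0.145, 2.945, -0.014]
wrist_force: [-0.6, -0.6, 0.6]
grip_width: 0.249
finger_force: 0.1
```

Emit:
{"op": "jog_arm", "data": {"series": [[-0.0184, 0, 0.0036, 0, 0, 0], [0, 0, 0, 0, 0, 0]]}}

```text
time: 6.23
eef_pos: [0.4986, -0.0467, 0.0819]
orientation: [0.145, 2.945, -0.014]
wrist_force: [0.1, 0.5, -0.6]
grip_width: 0.249
finger_force: 0.1
```

```bash
python3 - <<'E'
from h import *
o=ctrl.get_obs();print(o['wrist_force'],w2m(o['eef_pos']))
cup()
E
```

```text
[ 0.12102292  0.47503095 -0.62607752] [-0.00067065  0.03572549  0.08194067]
lid area 661 circle [0.0362 0.0376 0.124 ] mean [0.0382 0.0381 0.124 ]
```

Emit:
{"op": "jog_arm", "data": {"series": [[-0.0123, 0, 0.0024, 0, 0, 0], [0, 0, 0, 0, 0, 0]]}}

```text
time: 6.45
eef_pos: [0.4996, -0.0468, 0.0819]
orientation: [0.145, 2.945, -0.014]
wrist_force: [-0.9, 0.4, -0.5]
grip_width: 0.253
finger_force: 0.1
```

Emit:
{"op": "jog_arm", "data": {"series": [[-0.0123, 0, 0.0024, 0, 0, 0], [0, 0, 0, 0, 0, 0]]}}

```text
time: 6.62
eef_pos: [0.5002, -0.0469, 0.0817]
orientation: [0.145, 2.946, -0.014]
wrist_force: [-2.1, 0.4, 0.9]
grip_width: 0.246
finger_force: 0.8
```

```bash
python3 - <<'E'
from h import *
o=ctrl.get_obs();print(o['wrist_force'],w2m(o['eef_pos']))
cup()
E
```

```text
[-2.08712989  0.36654601  0.86923086] [0.00097164 0.03572839 0.08174547]
lid area 649 circle [0.0375 0.0374 0.124 ] mean [0.0396 0.0382 0.124 ]
```

Force has come up to 2 N, so the cup is against the stop. I'll hold briefly, back off, rise and shut the fingers.

Emit:
{"op": "jog_arm", "data": {"series": [[0, 0, 0, 0, 0, 0], [0, 0, 0, 0, 0, 0], [0, 0, 0, 0, 0, 0], [0.184, 0, -0.036, 0, 0, 0], [0.184, 0, -0.036, 0, 0, 0], [0.184, 0, -0.036, 0, 0, 0], [0.184, 0, -0.036, 0, 0, 0], [0, 0, 0, 0, 0, 0]]}}

```text
time: 7.33
eef_pos: [0.4387, -0.0409, 0.0815]
orientation: [0.145, 2.946, -0.014]
wrist_force: [-0.0, -0.7, 0.4]
grip_width: 0.25
finger_force: 0.0
```

Emit:
{"op": "jog_arm", "data": {"series": [[-0.064, 0, -0.327, 0, 0, 0], [-0.064, 0, -0.327, 0, 0, 0], [-0.064, 0, -0.327, 0, 0, 0], [0, 0, 0, 0, 0, 0], [0, 0, 0, 0, 0, 0]], "fingers": -1}}

```text
time: 7.75
eef_pos: [0.4429, -0.0409, 0.1639]
orientation: [0.145, 2.94, -0.013]
wrist_force: [0.9, 1.1, -1.0]
grip_width: 0.004
finger_force: 0.0
```

```bash
python3 - <<'E'
from h import *
np.set_printoptions(precision=4,suppress=True)
o=ctrl.get_obs();print(o['time'],o['wrist_force'],w2m(o['eef_pos']),o['grip_width'],o['joints'])
im=cup()
k=Cam("top")
for q in ["wheel_top","pointer_tip","red_mark","back_stop","fixed_jaw"]:
    for r in spot_point(q,"top")[:1]: print(q,round(r['score'],2),r['uv'],w2m(k.atz(r['uv'],{"wheel_top":.116,"back_stop":.06,"fixed_jaw":.06}.get(q,.102))[0]))
plan([-.019,-.085,.16],target(0))
print(ctrl.get_obs()['time'])
E
```

```text
7.75 [ 0.8928  1.143  -0.9925] [-0.0567  0.0356  0.1639] 0.00360532783162911 [-0.2076 -0.1186  0.1996  2.1062  0.0532  0.9548  1.4389]
lid area 721 circle [0.0375 0.0374 0.124 ] mean [0.0371 0.0376 0.124 ]
wheel_top 0.69 [458.7, 266.6] [-0.0148 -0.0796  0.116 ]
pointer_tip 0.96 [428.4, 219.2] [ 0.0738 -0.0167  0.102 ]
red_mark 0.84 [413.3, 216.5] [0.0764 0.0135 0.102 ]
back_stop 0.9 [401.5, 221.3] [0.0699 0.03   0.06  ]
fixed_jaw 0.7 [378.5, 237.3] [0.0326 0.0743 0.06  ]
turn units [0.     0.0915 0.003 ]
at m [-0.0593  0.0353  0.1608] shift units [-0.503 -1.504  0.01 ]
8.05
```

Emit:
{"op": "jog_arm", "data": {"series": [[0, 0, 0, 0, 0.0458, 0.0015], [0, 0, 0, 0, 0.0458, 0.0015], [-0.126, -0.392, 0, 0, 0, 0], [-0.126, -0.392, 0, 0, 0, 0], [-0.126, -0.392, 0, 0, 0, 0], [-0.126, -0.392, 0, 0, 0, 0], [0, 0, 0, 0, 0, 0], [0, 0, 0, 0, 0, 0]]}}

```text
time: 8.72
eef_pos: [0.4672, -0.1721, 0.161]
orientation: [-0.171, -3.137, 0.001]
wrist_force: [-0.2, 1.2, -0.4]
grip_width: 0.002
finger_force: 0.0
```

```bash
python3 - <<'E'
from h import *
a,_=camera("wrist");o=ctrl.get_obs();cv2.imwrite("pics/p4.png",a)
print(o['wrist_force']);plan([-.018,-.09,.122],target(0))
E
```

```text
[-0.20883617 -0.13248464  0.56544453]
turn units [ 0.0002 -0.0001 -0.0007]
at m [-0.0188 -0.0904  0.161 ] shift units [-0.01   0.005  0.487]
```

View pics/p4.png

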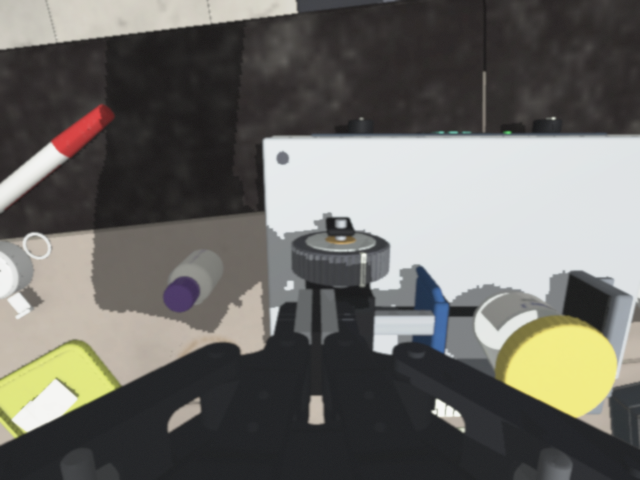

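The wrist view shows the shut fingertips at (318,295), just right of the wheel at (340,260) and in line to come down onto it. The mixer is upright and the cup stands in the clamp at (555,360). Descending until contact.

Emit:
{"op": "jog_arm", "data": {"series": [[0, 0, 0.25, 0, 0, 0], [0, 0, 0.225, 0, 0, 0], [0, 0, 0.025, 0, 0, 0], [0, 0, 0, 0, 0, 0]]}}

```text
time: 9.1
eef_pos: [0.4669, -0.1683, 0.1208]
orientation: [-0.161, -3.136, -0.002]
wrist_force: [-0.2, 0.1, -0.7]
grip_width: -0.003
finger_force: 0.0
```

Emit:
{"op": "jog_arm", "data": {"series": [[0, 0, 0.02, 0, 0, 0], [0, 0, 0.02, 0, 0, 0], [0, 0, 0, 0, 0, 0]]}}

```text
time: 9.35
eef_pos: [0.4683, -0.1698, 0.1193]
orientation: [0.164, 3.134, 0.0]
wrist_force: [0.1, 0.1, -0.3]
grip_width: 0.004
finger_force: 0.0
```

Emit:
{"op": "jog_arm", "data": {"series": [[0, 0, 0.02, 0, 0, 0], [0, 0, 0, 0, 0, 0]]}}

```text
time: 9.52
eef_pos: [0.468, -0.17, 0.1173]
orientation: [0.164, 3.135, 0.001]
wrist_force: [0.1, -0.7, 0.9]
grip_width: -0.0
finger_force: 0.0
```

Emit:
{"op": "jog_arm", "data": {"series": [[0, 0, 0.0125, 0, 0, 0], [0, 0, 0, 0, 0, 0]]}}

```text
time: 9.68
eef_pos: [0.4678, -0.17, 0.1161]
orientation: [0.165, 3.136, 0.001]
wrist_force: [0.6, -0.5, -0.2]
grip_width: -0.0
finger_force: 0.0
```

Emit:
{"op": "jog_arm", "data": {"series": [[0, 0, 0.0125, 0, 0, 0], [0, 0, 0, 0, 0, 0]]}}

```text
time: 9.85
eef_pos: [0.468, -0.1701, 0.1154]
orientation: [0.165, 3.135, 0.001]
wrist_force: [-1.7, 0.6, 3.4]
grip_width: 0.003
finger_force: 1.8
```

Emit:
{"op": "jog_arm", "data": {"series": [[0, 0, 0.0125, 0, 0, 0], [0, 0, 0, 0, 0, 0]]}}

```text
time: 10.02
eef_pos: [0.468, -0.1706, 0.115]
orientation: [0.165, 3.135, -0.0]
wrist_force: [-3.2, -0.6, 9.5]
grip_width: -0.001
finger_force: 4.6
```

There is contact, at 9.5 N. First stroke.

Emit:
{"op": "jog_arm", "data": {"series": [[0, 0.05, 0, 0, 0, 0], [0, 0.05, 0, 0, 0, 0], [0, 0.05, 0, 0, 0, 0], [0, 0.05, 0, 0, 0, 0], [0, 0.05, 0, 0, 0, 0], [0, 0.05, 0, 0, 0, 0], [0, 0, 0, 0, 0, 0]]}}

```text
time: 10.6
eef_pos: [0.4707, -0.1455, 0.1148]
orientation: [0.163, 3.135, 0.001]
wrist_force: [-2.2, 1.2, 7.6]
grip_width: -0.0
finger_force: 4.1
```

```bash
cat >> h.py <<'E'
def ptr(tag=None):
    im,D=camera("top");k=Cam("top");q={}
    for n in ["pointer_tip","red_mark"]:
        r=spot_point(n,"top");q[n]=w2m(k.atz(r[0]['uv'],.102)[0]) if r else np.full(3,np.nan)
    r=cut_out("moving_jaw","top");
    o=ctrl.get_obs();print("t",round(o['time'],2),"F",np.round(o['wrist_force'],1),"tcp m",np.round(w2m(o['eef_pos']),4),"ptr-mark mm",np.round(1e3*(q["pointer_tip"]-q["red_mark"])[:2],1))
    if tag: cv2.imwrite(f"pics/{tag}.png",cv2.resize(im[195:315,340:490],None,fx=5,fy=5,interpolation=cv2.INTER_CUBIC))
    return im
E
python3 -c "
from h import *
ptr('s1');cup()"
```

```text
t 10.8 F [-2.   1.7  8.6] tcp m [-0.018  -0.0656  0.1148] ptr-mark mm [  5.3 -21.8]
lid area 721 circle [0.0375 0.0374 0.124 ] mean [0.0371 0.0376 0.124 ]
```

View pics/s1.png

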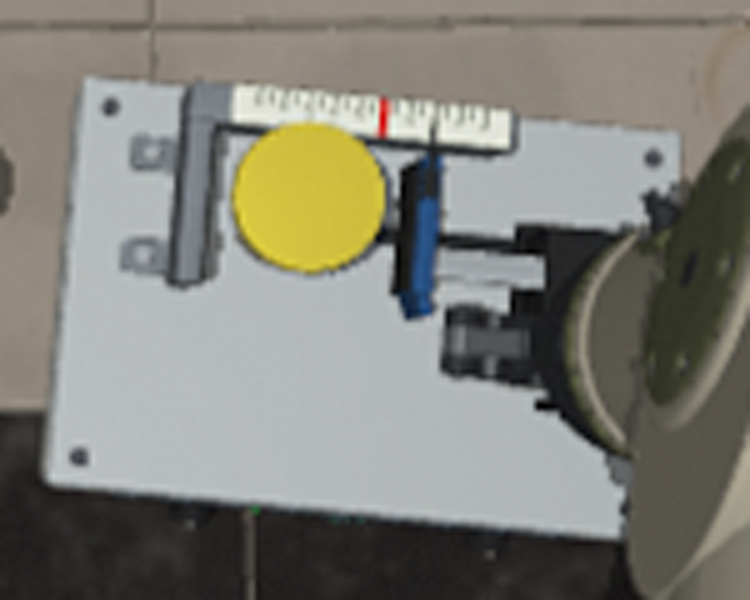

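After the first stroke the pointer at (433,135) is about 22 mm short of the mark at (383,118). The cup is undisturbed at (310,197). Two more strokes, lifting for each return.

Emit:
{"op": "jog_arm", "data": {"series": [[0, 0, -0.1, 0, 0, 0], [0, 0, -0.05, 0, 0, 0], [0, -0.15, 0, 0, 0, 0], [0, -0.15, 0, 0, 0, 0], [0, 0, 0, 0, 0, 0], [0, 0, 0.08, 0, 0, 0], [0, 0, 0.07, 0, 0, 0], [0, 0, 0, 0, 0, 0]]}}

```text
time: 11.52
eef_pos: [0.4683, -0.1707, 0.1149]
orientation: [0.165, 3.134, -0.001]
wrist_force: [-2.8, -2.2, 12.2]
grip_width: -0.004
finger_force: 6.1
```

Emit:
{"op": "jog_arm", "data": {"series": [[0, 0.05, 0, 0, 0, 0], [0, 0.05, 0, 0, 0, 0], [0, 0.05, 0, 0, 0, 0], [0, 0.05, 0, 0, 0, 0], [0, 0.05, 0, 0, 0, 0], [0, 0.05, 0, 0, 0, 0], [0, 0, 0, 0, 0, 0]]}}

```text
time: 12.1
eef_pos: [0.4711, -0.1443, 0.1145]
orientation: [0.161, 3.135, 0.002]
wrist_force: [-1.4, 1.3, 7.9]
grip_width: 0.0
finger_force: 4.3
```

```bash
python3 -c "
from h import *
ptr('s2');cup()"
```

```text
t 12.3 F [-1.2  3.   7.8] tcp m [-0.0178 -0.0643  0.1144] ptr-mark mm [nan nan]
lid area 724 circle [0.0374 0.0372 0.124 ] mean [0.0371 0.0375 0.124 ]
```

```bash
cat >> h.py <<'E'
def ptr2(n=2):
    k=Cam("top")
    for _ in range(n):
        im,_d=camera("top");out=[]
        for q in ["pointer_tip","red_mark"]:
            r=[x for x in spot_point(q,"top") if 385<x['uv'][0]<450 and x['uv'][1]<235]
            out.append(1e3*w2m(k.atz(r[0]['uv'],.102)[0])[:2] if r else [np.nan]*2)
        print("ptr",np.round(out[0],1),"mark",np.round(out[1],1))
    hsv=cv2.cvtColor(im,cv2.COLOR_BGR2HSV);m=cv2.inRange(hsv,(0,110,80),(8,255,255))|cv2.inRange(hsv,(170,110,80),(180,255,255));m[:,:385]=0;m[:,445:]=0;m[:205]=0;m[235:]=0
    v,u=np.nonzero(m)
    if len(u): print("red px",len(u),np.round(1e3*w2m(k.atz([u.mean(),v.mean()],.1)[0])[:2],1))
    return im
E
python3 -c "
from h import *
ptr2()"
```

```text
ptr [72.9 -7. ] mark [73.8 13.1]
ptr [75.9 -2.4] mark [72.   9.4]
red px 12 [74.6  7. ]
```

Emit:
{"op": "jog_arm", "data": {"series": [[0, 0, -0.1, 0, 0, 0], [0, 0, -0.05, 0, 0, 0], [0, -0.15, 0, 0, 0, 0], [0, -0.15, 0, 0, 0, 0], [0, 0, 0, 0, 0, 0], [0, 0, 0.08, 0, 0, 0], [0, 0, 0.07, 0, 0, 0], [0, 0, 0, 0, 0, 0]]}}

```text
time: 13.32
eef_pos: [0.4682, -0.1707, 0.1149]
orientation: [0.165, 3.134, -0.001]
wrist_force: [-4.3, -2.9, 13.0]
grip_width: -0.0
finger_force: 6.4
```

Emit:
{"op": "jog_arm", "data": {"series": [[0, 0.05, 0, 0, 0, 0], [0, 0.05, 0, 0, 0, 0], [0, 0.05, 0, 0, 0, 0], [0, 0.05, 0, 0, 0, 0], [0, 0.05, 0, 0, 0, 0], [0, 0.05, 0, 0, 0, 0], [0, 0, 0, 0, 0, 0]]}}

```text
time: 13.9
eef_pos: [0.471, -0.1442, 0.1144]
orientation: [0.161, 3.135, 0.002]
wrist_force: [-0.7, 0.9, 7.7]
grip_width: -0.003
finger_force: 4.5
```

Emit:
{"op": "jog_arm", "data": {"series": [[0, 0, -0.1, 0, 0, 0], [0, 0, -0.4, 0, 0, 0], [0, -0.15, -0.4, 0, 0, 0], [0, -0.15, -0.1, 0, 0, 0], [0, 0, 0, 0, 0, 0]]}}

```text
time: 14.32
eef_pos: [0.4687, -0.1725, 0.1968]
orientation: [0.168, 3.13, -0.002]
wrist_force: [-0.2, -0.4, 0.0]
grip_width: -0.001
finger_force: 0.0
```

```bash
python3 -c "
from h import *
im=ptr2(1);cup()
w,_=camera('wrist');cv2.imwrite('pics/w3full.png',w)
k=Cam('wrist')
for y in (.0,.0135): print(k.proj(m2w([.07,y,.102])))
A=cv2.resize(im[205:245,380:450],None,fx=8,fy=8,interpolation=cv2.INTER_CUBIC)
B=cv2.resize(w,(373,280));C=np.zeros((600,560,3),np.uint8);C[:320]=A;C[320:,:373]=B
cv2.imwrite('pics/s3.png',C)"
```

```text
ptr [71.3  6.4] mark [72.2 13.4]
red px 15 [73.7  6.7]
lid area 721 circle [0.038  0.0384 0.124 ] mean [0.0373 0.0386 0.124 ]
[[445.22951733 373.18031669]]
[[465.02310928 373.20327007]]
```

View pics/s3.png

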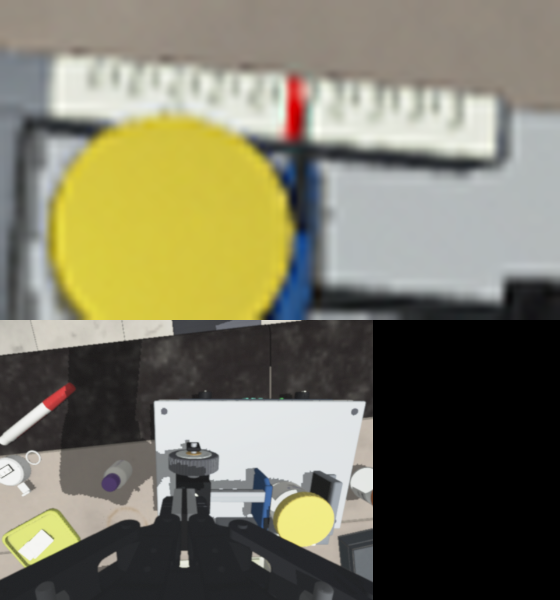

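The enlarged top view has the red mark at (294,105) and the pointer at (303,135), roughly 2–3 mm short. The jaw has just begun nudging the cup. I'll bring the wrist camera over the scale for a precise reading.

Emit:
{"op": "jog_arm", "data": {"series": [[0.163, 0.344, 0, 0, 0, 0], [0.163, 0.344, 0, 0, 0, 0], [0.163, 0.344, 0, 0, 0, 0], [0.163, 0.344, 0, 0, 0, 0], [0, 0, 0, 0, 0, 0], [0, 0, 0, 0, 0, 0], [0, 0, 0, 0, 0, 0]]}}

```text
time: 15.15
eef_pos: [0.4271, -0.0549, 0.1934]
orientation: [0.163, 3.137, 0.0]
wrist_force: [-0.2, -0.1, 0.6]
grip_width: -0.005
finger_force: 0.0
```

```bash
python3 -c "
from h import *
w,D=camera('wrist');k=Cam('wrist');np.save('wD.npy',D);cv2.imwrite('pics/w4full.png',w)
p=k.proj(m2w([.07,.0115,.102]))[0];print(p, k.proj(m2w([.07,.0215,.102])))
for q in ['pointer_tip','red_mark']:
    for r in spot_point(q,'wrist')[:2]: print(q,r['score'],r['uv'],w2m(k.dep(r['uv'],D)[0]),w2m(k.atz(r['uv'],.101)[0]))
u,v=int(np.clip(p[0],80,560)),int(np.clip(p[1],60,420))
cv2.imwrite('pics/w4.png',cv2.resize(w[v-60:v+60,u-80:u+80],None,fx=5,fy=5,interpolation=cv2.INTER_CUBIC));print('crop',u-80,v-60)"
```

```text
[304.20524714 434.00983831] [[318.09388736 434.01538774]]
crop 224 360
```

View pics/w4.png

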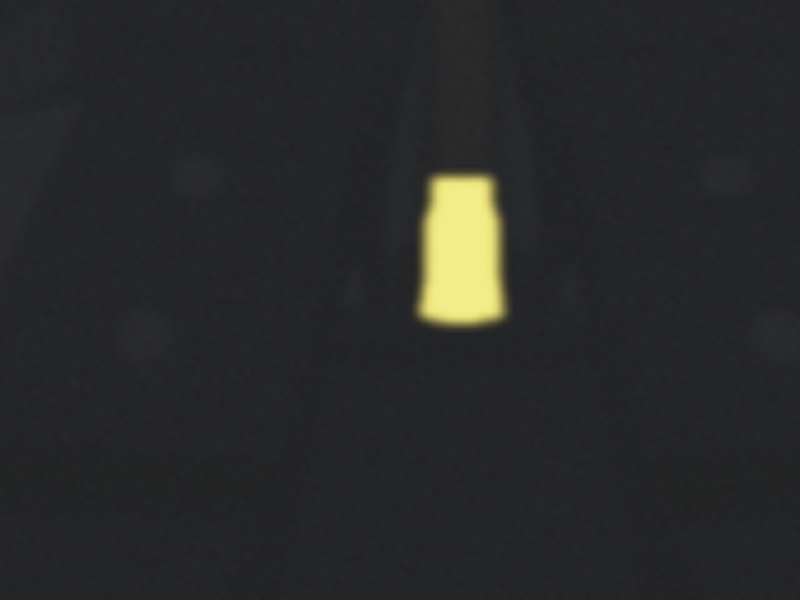

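The fingers hide the scale from there. I'll move to where it shows beside them.

Emit:
{"op": "jog_arm", "data": {"series": [[-0.278, -0.25, -0.02, 0, 0, 0], [-0.278, -0.25, -0.02, 0, 0, 0], [-0.278, -0.25, -0.02, 0, 0, 0], [-0.278, -0.25, -0.02, 0, 0, 0], [-0.278, -0.25, -0.02, 0, 0, 0], [0, 0, 0, 0, 0, 0], [0, 0, 0, 0, 0, 0]]}}

```text
time: 15.88
eef_pos: [0.5276, -0.1685, 0.2012]
orientation: [-0.17, -3.137, 0.002]
wrist_force: [0.0, 0.2, -0.5]
grip_width: -0.001
finger_force: 0.0
```

```bash
cat >> h.py <<'E'
def wl(tag):
    w,D=camera('wrist');k=Cam('wrist');cv2.imwrite(f'pics/{tag}full.png',w);print("cam m",w2m(k.o))
    p=k.proj(m2w([.07,.0115,.102]))[0];print(p, k.proj(m2w([.07,.0215,.102])))
    for q in ['pointer_tip','red_mark']:
        for r in spot_point(q,'wrist')[:2]: print(q,round(r['score'],2),np.round(r['uv'],1),np.round(w2m(k.dep(r['uv'],D)[0]),4),np.round(w2m(k.atz(r['uv'],.101)[0]),4))
    u,v=int(np.clip(p[0],80,560)),int(np.clip(p[1],60,420))
    cv2.imwrite(f'pics/{tag}.png',cv2.resize(w[v-60:v+60,u-80:u+80],None,fx=5,fy=5,interpolation=cv2.INTER_CUBIC));print('crop',u-80,v-60)
E
python3 -c "
from h import *
wl('w5')"
```

```text
cam m [-0.02724508 -0.08027923  0.34505074]
[454.82100602 285.82129773] [[469.90749434 285.80125165]]
pointer_tip 0.78 [447.8 291.4] [0.0724 0.0059 0.1057] [0.0744 0.0076 0.101 ]
pointer_tip 0.16 [447.9 290.2] [0.0718 0.006  0.1052] [0.0735 0.0075 0.101 ]
red_mark 0.87 [447.6 287.7] [0.0703 0.0059 0.1046] [0.0717 0.0072 0.101 ]
crop 374 225
```

View pics/w5.png

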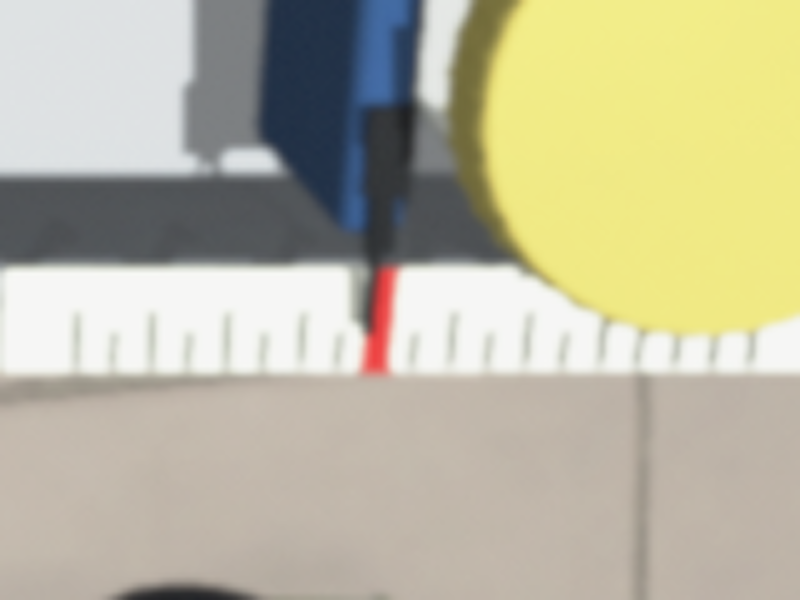

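Ticks are 37 px per 5 mm. The pointer tip at (365,325) lies on the left edge of the red mark, whose centre is at about (378,325). With parallax that leaves about 2 mm, so one short stroke landing centred on the wheel should do it.

```bash
python3 -c "
from h import *
plan([-.018,-.083,.13],target(0))"
```

```text
turn units [0.0004 0.0004 0.0001]
at m [ 0.04   -0.0796  0.2018] shift units [ 0.726 -0.042  0.898]
```

Emit:
{"op": "jog_arm", "data": {"series": [[0.363, -0.021, 0, 0, 0, 0], [0.363, -0.021, 0, 0, 0, 0], [0, 0, 0.3, 0, 0, 0], [0, 0, 0.3, 0, 0, 0], [0, 0, 0.3, 0, 0, 0], [0, 0, 0.1, 0, 0, 0], [0, 0, 0, 0, 0, 0]]}}

```text
time: 16.62
eef_pos: [0.4678, -0.1622, 0.1205]
orientation: [-0.163, -3.135, -0.002]
wrist_force: [-0.5, 0.2, -0.2]
grip_width: -0.002
finger_force: 0.0
```

Emit:
{"op": "jog_arm", "data": {"series": [[0, 0, 0.03, 0, 0, 0], [0, 0, 0.03, 0, 0, 0], [0, 0, 0, 0, 0, 0]]}}

```text
time: 16.87
eef_pos: [0.4701, -0.1634, 0.1181]
orientation: [0.164, 3.134, 0.0]
wrist_force: [-0.8, 0.0, -0.0]
grip_width: -0.002
finger_force: 0.0
```

Emit:
{"op": "jog_arm", "data": {"series": [[0, 0, 0.025, 0, 0, 0], [0, 0, 0.0125, 0, 0, 0], [0, 0, 0, 0, 0, 0]]}}

```text
time: 17.12
eef_pos: [0.4704, -0.1636, 0.1159]
orientation: [0.164, 3.133, 0.001]
wrist_force: [-3.1, 1.2, 9.8]
grip_width: 0.002
finger_force: 5.0
```

Emit:
{"op": "jog_arm", "data": {"series": [[0, 0, 0.0125, 0, 0, 0], [0, 0, 0, 0, 0, 0]]}}

```text
time: 17.28
eef_pos: [0.4705, -0.1638, 0.1157]
orientation: [0.165, 3.133, 0.001]
wrist_force: [-6.3, 2.0, 18.3]
grip_width: 0.002
finger_force: 9.1
```

Emit:
{"op": "jog_arm", "data": {"series": [[0, 0, -0.01, 0, 0, 0], [0, 0.0125, 0, 0, 0, 0], [0, 0.0125, 0, 0, 0, 0], [0, 0.0125, 0, 0, 0, 0], [0, 0.0125, 0, 0, 0, 0], [0, 0.0125, 0, 0, 0, 0], [0, 0, 0, 0, 0, 0]]}}

```text
time: 17.87
eef_pos: [0.4709, -0.1592, 0.1159]
orientation: [0.165, 3.133, -0.001]
wrist_force: [-3.9, -0.9, 12.1]
grip_width: -0.004
finger_force: 5.8
```

Emit:
{"op": "jog_arm", "data": {"series": [[0, 0, -0.1, 0, 0, 0], [0, 0, -0.3, 0, 0, 0], [-0.363, 0.021, -0.35, 0, 0, 0], [-0.363, 0.021, -0.3, 0, 0, 0], [0, 0, 0, 0, 0, 0], [0, 0, 0, 0, 0, 0]]}}

```text
time: 18.37
eef_pos: [0.5299, -0.1611, 0.1998]
orientation: [0.162, 3.133, -0.001]
wrist_force: [-0.6, -0.4, -0.4]
grip_width: 0.004
finger_force: 0.0
```

```bash
python3 -c "
from h import *
wl('w6');cup()"
```

```text
cam m [-0.0271191  -0.07441271  0.34191331]
[447.03727859 286.99017945] [[462.29064295 287.00361074]]
pointer_tip 0.84 [434.4 288.4] [0.0718 0.0039 0.1001] [0.0714 0.0036 0.101 ]
pointer_tip 0.52 [471.7 219. ] [0.0197 0.0139 0.124 ] [0.0247 0.0232 0.101 ]
red_mark 0.75 [437.7 287.9] [0.07   0.0049 0.1037] [0.0711 0.0058 0.101 ]
red_mark 0.63 [176.1 190.2] [ 0.012  -0.1737  0.064 ] [ 0.0068 -0.1605  0.101 ]
crop 367 226
lid area 719 circle [0.0376 0.0399 0.124 ] mean [0.0372 0.04   0.124 ]
```

View pics/w6.png

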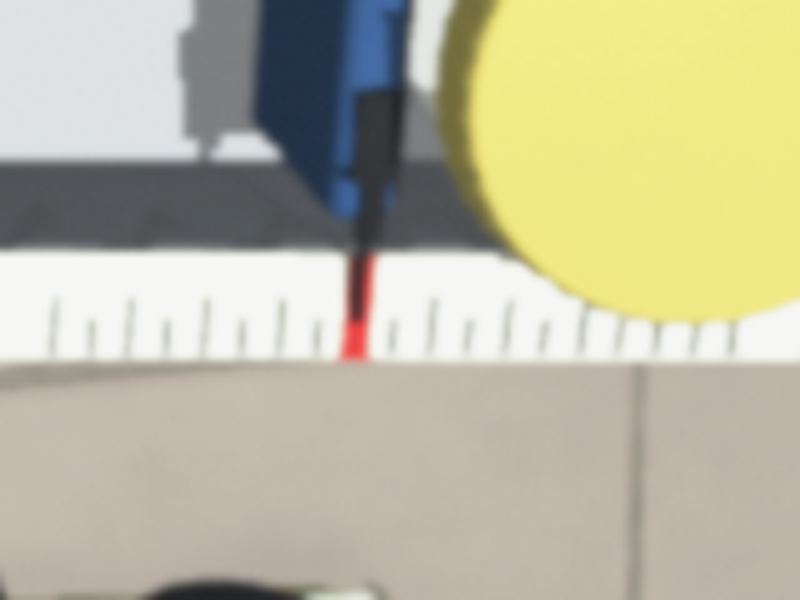

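The pointer tip at (357,318) now sits in the middle of the red mark, which spans x 346–370 on that row. The cup is at mixer (37.5, 40) mm against the stop, and the tool is clear at z = 0.20. Handing in.

```bash
python3 -c "
from h import *
o=ctrl.get_obs();print(o['time'],o['wrist_force'])
print(ctrl.job_done())"
```

```text
18.5667 [-0.04511646 -0.60754052 -0.94859155]
the job is handed in; nothing more can be done
None
```

I handed the job in at 18.6 s: the yellow-lidded cup stands against the back stop between the jaws, the pointer is within about 0.5 mm of the red mark's middle by the last wrist picture, and the arm is clear; no verdict was returned.

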